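# Free the ratchet pawl and lower the bench lift

### The job

Lower the bench lift with the pot of grease still standing on it. Fingers stay out of the ratchet: take the red-handled screwdriver, put its shaft under the yellow pawl and flick the pawl over, away from the rack, so that it stays on its rest; then push the platform all the way down onto its rubber stops. Leave the pot standing on the platform, the screwdriver lying on the worktop clear of the lift, and the other things on the bench where they are.

Things in the scene. Friction and masses are not known exactly. Their poses are not given: they have to be found in the camera images.
- jack: The bench lift, fixed to the worktop; place and yaw vary. Origin: underside of its grey base plate; x points away from the robot, y left, z up. 'Lift frame' below means this frame, in mm. Base plate 12 thick, x -45..35, y -125..145. Three aluminium guide sleeves with rubber stops, 134 high, stand under the platform at x,y (-30,118), (20,118), (20,30).
- lift (a joint): Height of the platform above its rubber stops, m: 0 fully down, at most 0.085, starts near 0.076. The platform has a friction brake: it stays where it is left, and a downward push of some 3 to 10 N moves it. While the pawl leans in the rack it can not go down.
- pawl (a joint): Angle of the yellow pawl, rad. About 0.10 while it leans in the rack; grows as its tip is lifted and swung over towards -y. 0.98 = upright; past that it falls over by its own weight onto its rest at 1.88 and stays. Light (0.1 kg), free hinge, no spring.
- pawl_bar: The pawl: yellow bar 78 mm long from pivot to steel tip, 18 wide (x -29..-11 in the lift frame), 9 thick; origin on the pivot. At pawl angle q it points 0.98 - q rad from upright towards +y of the lift. Below it, between cheeks and teeth, is free space down to the base plate.
- pawl_pivot (a point): Middle of the pawl's pivot, whose axis runs along x, at y -50, z 70 in the lift frame. It sits between two dark cheeks, 26 wide in y, 88 high, spanning x -39..-1; the pin reaches x -43.
- pawl_under (a point): Point on the pawl's centre line, 45 mm from the pivot, middle of its width (the bar's lower face is 4.5 mm off); moves with the pawl. A shaft parallel to the lift's x axis can go in under it from the front, some 25 mm lower.
- rest_top (a point): Top of the dark rest post onto which the freed pawl falls, at x -20, y -94, z 91 in the lift frame; 18 x 14 mm.
- rack_foot (a point): Foot of the rack: a dark bar with saw teeth (28 mm pitch, 12 mm deep, towards -y) that hangs 118 mm down from the platform, x -32..-8, y 2..28 in the lift frame; moves with the platform.
- press_pad (a point): Top centre of the round black rubber press pad (34 mm diameter, 3 thick) on the platform, at x -10, y 30 in the lift frame; 147 mm above the worktop when the platform is fully down. Some 34 mm from its centre to the pot.
- platform_mid (a point): Point on the platform's top face where the pot stands at the start (within 6 mm). Platform: aluminium plate 80 (x) x 140 (y) x 10 mm, x -45..35, y 0..140 in the lift frame, its top 144 mm above the worktop when fully down. The pawl stands beside it, on its -y side.
- grease_pot: White and blue round pot with a grey lid, 69 mm diameter, 41 mm high, about 0.2 kg, standing loose on the platform; origin at the centre of its underside, z up.
- screwdriver: Screwdriver lying on the worktop, 175 mm long, origin under its middle (12 mm below its centre line when as built). Its -y axis points to the tip. Red handle 23 mm thick from y +4 to +88 mm; steel shaft 6 mm thick from y +4 to -88 mm, on the centre line.
- dropper_bottle: Brown dropper bottle, 33 mm wide, 102 mm high, standing left at the back; bystander. Origin at its underside.
- tape_roll: Roll of beige tape, 62 mm diameter, 19 mm high, lying near the front edge; bystander.
- blue_marker: White and blue marker pen, 148 mm long, lying near the front edge on the right; bystander.
There are look-alikes about, which are no part of the job. Of the things like the grease_pot, leave any that is purple; of the rest the larger one is meant.

How it is judged:
On the way, in this order (a step that is already met when the one before it is completed fails the run):
1. the screwdriver bears on the pawl, platform still raised (contact force between screwdriver and pawl_bar above 0.05 N and value of joint lift above 0.03 m and value of joint pawl below 1.2 rad), for 0.05 s.
2. the pawl is flicked over and lies clear of the rack, platform still raised (value of joint pawl above 1.6 rad and value of joint lift above 0.025 m), for 0.2 s.
At the end, for the whole second after the job is handed in: Platform within 4 mm of fully down; pawl swung over on its rest side (angle over 1.6); pot upright (within 0.15 rad) on the platform within 35 mm of its starting spot; screwdriver lying flat on the worktop, not touching the lift, at rest (value of joint lift below 0.004 m and value of joint pawl above 1.6 rad and angle between grease_pot's own z axis and vertical below 0.15 rad and z of grease_pot in the frame of platform_mid between -0.006 and 0.006 m and horizontal distance between grease_pot and platform_mid below 0.035 m and height (world z) of screwdriver below 0.03 m and angle between screwdriver's own y axis and vertical between 1.35 and 1.79 rad and contact force between screwdriver and jack below 0.05 N and linear speed of each of screwdriver, grease_pot below 0.02 m/s).
It fails at once if hand or arm touches the pawl (contact force between any of the fingers, the arm and pawl_bar above 0.5 N).
It fails at once if a bystander is moved by more than 30 mm (distance of any of dropper_bottle, tape_roll, blue_marker from where it was at the start of the episode above 0.03 m).
It also fails if it takes over 72 s, if anything falls off the work surface, if the arm or the gripper's body presses on something with over 40 N, if the wrist force passes 120 N, or if a joint passes its speed limit or range.

### The arm

A 7-joint arm with a two-finger parallel gripper is mounted at the origin on a cart in front of the work surface, level with it; the furniture and walls round the work are solid. World frame = base frame: x ahead of the robot, y to its left, z up, the work surface at z = 0. Lengths are in m, angles in rad, forces in N, time in s.
With the tool pointing down it reaches from about 0.425 to 0.825 m from the base axis. Payload 3.6 kg.
Tool frame: the origin (TCP) lies on the centre line of the jaws, within the pads' length; the fingertips stand 22 mm ahead of it and the grasp point (between the pads) lies 3 mm ahead of it; z points along the fingers, y is the line along which they close (so a half turn about z gives the same grasp; the last joint's range is limited). The gripper opens to 85 mm and grips with 20 to 120 N. Pads are 22 mm wide; open, the fingers measure 114 mm over their backs; the gripper's body (76 mm by 85 mm) begins 54 mm behind the grasp point. The pads swing forward as they close: fully open they stand 13 mm farther back than shut.
Start: joints at [-1.159, 0.615, -0.013, 1.423, 0.008, 1.103, -0.04], TCP at [0.276, 0.588, 0.216] pointing down, gripper open.
Joint ranges: [-3.12, 3.12], [-0.3, 2.06], [-1.34, 1.32], [0.26, 2.42], [-1.36, 4.5], [0.01, 1.98], [-2.84, 2.84]. Speed limits (rad/s): [2.79, 2.79, 3.14, 3.14, 3.14, 3.14, 3.14].

### API

Orientations are given as a unit quaternion [x, y, z, w].
In Python, from bench import bot gives the robot as it stands.
- The arm moves only by the shell command python3 -m jog 'ROWS' [FORCE]. ROWS is JSON, a list of rows, each an object of numbers: "dx", "dy", "dz": the shift along the tool's x, y, z in cm; "roll": the turn about the tool's z in rad; "jaw": the opening, from 0 (shut) to 1 (fully open). In form: [{"dx": .., "dy": .., "dz": .., "roll": .., "jaw": ..}, ...]. A call has 1 to 12 rows; each row shifts and turns the commanded pose from where the row before left it, along the tool's axes as they then stand; what a row does not reach is not made up. A row lasts 1/12 s, in which the tool goes at most 41.7 mm and 7.16 degrees, less where a joint would pass 70% of its speed; a pose out of reach is approached as far as the arm can. A call with a gripper value outside its range is refused whole. The fingers move at their own pace and stop on an object; FORCE is the grip in N (left out, the last holds). Time passes only in rows, so rows that do not move let the fingers close. It gives the time, the measured TCP pose, the force, the opening and the grip force at its end, in the units of the state.
- bot.observe(): the state, without advancing time (a new reading comes with each control period).
- bot.read_camera(name): name is "scene" or "top" or "wrist"; returns the picture (400x640x3 uint8, red, green, blue); there is no depth.
- bot.calibration(name): a dict with "vfov" (degrees; the focal length in pixels is half the picture's height over the tangent of half this angle, whatever the lens; pixels are square), "cx", "cy" (the principal point, pixels), "k1" (the pictures are not rectified: a ray, as slopes to the right and down, at radius r is drawn at 1 + k1 r^2 times it, then the intrinsics apply), "extrinsics" (4x4, takes a point from camera to world coordinates). Camera axes: x right, y down, z forward; pixel columns grow to the right and rows downward; lengths in m; the calibration is good to about 2 mm. A picture is of the moment at which its call begins: read the wrist's pose just before it. calibration takes no time and is no camera call; for the wrist camera it gives the pose at the moment of the call.
- bot.close_job(): hands the job in; it is judged then, once.
Trained networks look in the newest picture that a camera, given by its name, has taken for a name from the list of things; names that differ only in an ending like _2 or _b are one class to them, and where a whole thing is asked for, a point or a joint stands for the part that bears it (a point fixed in the world has none). Each returns a list of dicts, best first, with "confidence" (0 to 1); they miss things now and then, are a little off and sometimes report something else, mostly with a low value. They report only what shows in the picture. A call takes as long as a camera call. They do not tell look-alikes from the thing itself.
- bot.masks_of(camera, name): "pixels" (400x640 bool, what is visible of it) and "box" ([left, top, right, bottom] in pixels, round what is visible of it).
The state is a dict: "time": time; "joints": joint angles; "dq": joint speeds; "joint_torque": joint torques, N m; "tcp_pos": TCP position; "eef_rot": TCP orientation; "contact_force": force on the tool from outside, world axes, zero at the start; "wrist_torque": the same for the moment, N m; "grip_width": finger opening in m; "finger_force": force on a finger pad.
Only numpy, scipy, OpenCV 4.12 (cv2) and the standard library are available. Lean on these libraries where they do the work, as an engineer would, in place of code of your own. Each camera call takes 0.05 s, during which the arm holds its last target. There are 200 camera calls.

## Working session

There is one attempt and no reset: what is moved stays moved. The work goes in short steps, Python scripts to look and compute and a shell command to move; the robot and the scene stay as the last step left them, time stands still between calls to the robot, and variables do not carry over. Pictures are saved under pics/ and viewed, at most 10 in all, crops included, and the job is handed in when it is done.

```bash
ls; mkdir -p pics; cat > h.py <<'E'
import numpy as np,cv2
from bench import bot
from scipy.spatial.transform import Rotation as R
def cam(c):
    k=bot.calibration(c); f=200/np.tan(np.radians(k['vfov'])/2); return k,f,np.array(k['extrinsics'])
def ray(c,u,v,C=None):
    k,f,E=C or cam(c); d=np.array([(u-k['cx'])/f,(v-k['cy'])/f]); s=d.copy()
    for _ in range(20): s=d/(1+k['k1']*(s@s))
    r=E[:3,:3]@np.r_[s,1]; return E[:3,3],r/np.linalg.norm(r)
def onz(c,u,v,z,C=None):
    o,r=ray(c,u,v,C); return o+r*(z-o[2])/r[2]
def proj(c,P,C=None):
    k,f,E=C or cam(c); p=np.linalg.inv(E)@np.r_[P,1]; s=p[:2]/p[2]; s=s*(1+k['k1']*(s@s)); return s*f+[k['cx'],k['cy']]
def tri(rays):
    A=0;b=0
    for o,r in rays:
        M=np.eye(3)-np.outer(r,r);A=A+M;b=b+M@o
    p=np.linalg.solve(A,b); return p,[np.linalg.norm((np.eye(3)-np.outer(r,r))@(p-o)) for o,r in rays]
def save(c,n):
    im=bot.read_camera(c); cv2.imwrite(f'pics/{n}.png',im[:,:,::-1]); return im
E
python3 - <<'E'
from h import *
for c in ['scene','top']:
    save(c,c+'0'); k,f,E=cam(c); print(c,f,k['k1'],E[:3,3].round(3))
    for n in ['screwdriver','grease_pot','pawl_bar','press_pad','rest_top','jack','dropper_bottle','tape_roll','blue_marker']:
        for m in bot.masks_of(c,n): 
            v,u=np.nonzero(m['pixels']); print(n,round(m['confidence'],2),np.round(m['box']),u.mean().round(1),v.mean().round(1),len(u))
s=bot.observe();print(s['tcp_pos'],s['eef_rot'],s['time'])
E
```

```text
pics
scene 376.113654468578 -0.04997015630718482 [ 0.068 -0.546  0.801]
screwdriver 0.73 [274. 195. 320. 219.] 290.5 207.7 229
screwdriver 0.58 [348. 152. 374. 189.] 361.0 170.9 696
grease_pot 0.89 [347. 154. 374. 186.] 361.2 171.3 661
grease_pot 0.87 [324. 251. 342. 269.] 335.1 259.3 283
grease_pot 0.68 [314. 228. 325. 248.] 318.3 239.1 228
grease_pot 0.5 [336. 177. 401. 235.] 373.5 197.5 1314
grease_pot 0.4 [330. 320. 382. 363.] 357.9 342.1 316
pawl_bar 0.57 [379. 226. 404. 256.] 389.4 239.4 256
press_pad 0.7 [336. 174. 401. 233.] 372.9 197.0 1337
rest_top 0.83 [337. 175. 426. 292.] 378.7 233.3 4401
jack 0.82 [338. 179. 427. 290.] 378.6 233.3 4074
dropper_bottle 0.65 [300. 154. 312. 179.] 304.4 166.9 211
dropper_bottle 0.23 [379. 226. 404. 259.] 390.1 240.3 249
tape_roll 0.53 [277. 246. 298. 270.] 284.9 259.7 351
blue_marker 0.53 [327. 318. 384. 363.] 357.2 341.4 354
top 520.4340935228746 0.022707274364234753 [0.372 0.124 1.519]
screwdriver 0.59 [270. 172. 276. 228.] 270.5 211.1 207
screwdriver 0.16 [391. 166. 404. 175.] 397.3 169.3 83
grease_pot 0.72 [337. 145. 365. 176.] 349.5 161.5 653
grease_pot 0.52 [352. 205. 366. 223.] 359.2 211.8 227
press_pad 0.7 [333. 144. 389. 181.] 368.0 162.7 1059
rest_top 0.68 [327. 145. 425. 190.] 377.3 168.1 2656
jack 0.9 [325. 145. 424. 189.] 377.4 168.1 2557
dropper_bottle 0.5 [218. 152. 235. 170.] 225.3 159.4 151
dropper_bottle 0.21 [332. 144. 389. 182.] 368.3 162.5 1050
tape_roll 0.63 [322. 238. 345. 262.] 331.6 249.4 272
tape_roll 0.27 [333. 142. 391. 180.] 367.4 162.7 1132
blue_marker 0.69 [408. 241. 458. 255.] 433.8 246.4 175
[0.27613541 0.58840404 0.21639067] [ 2.17642792e-01  9.76028490e-01 -2.40055724e-05 -1.54643290e-05] 1.0
```

```bash
python3 - <<'E'
import cv2
a=cv2.imread('pics/scene0.png')[130:380,240:460]; b=cv2.imread('pics/top0.png')[120:280,200:480]
cv2.imwrite('pics/s1.png',cv2.resize(a,None,fx=2.4,fy=2.4,interpolation=3)); cv2.imwrite('pics/t1.png',cv2.resize(b,None,fx=2.8,fy=2.8,interpolation=3))
E
```

```text
(no output)
```

View pics/s1.png

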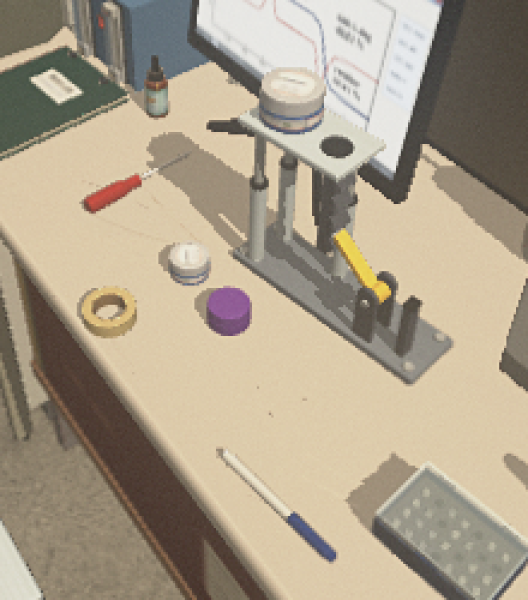

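View pics/t1.png

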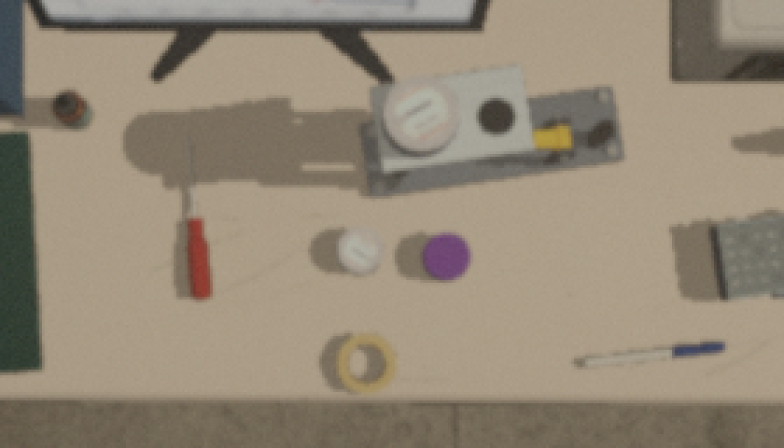

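The scene crop shows the red screwdriver on the left with its tip pointing away from the robot (top px handle ≈(272,226), tip ≈(267,168)). The big white pot is on the platform, and the small white and purple pots are decoys. The yellow pawl leans in the rack at top px ≈(397,169). Next I'll get rough positions.

```bash
python3 - <<'E'
from h import *
T=lambda x,y,z=0:onz('top',200+x/2.8,120+y/2.8,z).round(3)
print('drv',T(203,297,.012),T(188,135,.012),T(195,217,.012))
print('base corners',T(610,88,.012),T(622,158,.012),T(368,195,.012),T(363,125,.012))
print('plat',T(370,88,.22),T(522,66,.22),T(535,148,.22),T(380,172,.22),'pad',T(496,116,.223))
k,f,E=cam('wrist');s=bot.observe();Rt=R.from_quat(s['eef_rot']).as_matrix()
print(Rt.round(2),'cam in tool',(Rt.T@(E[:3,3]-s['tcp_pos'])).round(3),(Rt.T@E[:3,:3]).round(2),f,k['k1'])
save('wrist','w0')
for n in ['screwdriver']:
    for m in bot.masks_of('wrist',n):
        v,u=np.nonzero(m['pixels']); print(n,round(m['confidence'],2),np.round(m['box']),u.mean(),v.mean(),len(u))
E
```

```text
drv [0.427 0.252 0.012] [0.596 0.27  0.012] [0.51  0.261 0.012]
base corners [ 0.649 -0.171  0.012] [ 0.575 -0.183  0.012] [0.534 0.082 0.012] [0.608 0.087 0.012]
plat [0.609 0.086 0.22 ] [ 0.63  -0.051  0.22 ] [ 0.555 -0.062  0.22 ] [0.533 0.077 0.22 ] pad [ 0.584 -0.027  0.223]
[[-0.91  0.42 -0.  ]
 [ 0.42  0.91 -0.  ]
 [ 0.   -0.   -1.  ]] cam in tool [ 0.083 -0.001 -0.157] [[ 0.   -0.95 -0.32]
 [ 1.    0.    0.  ]
 [-0.   -0.32  0.95]] 289.1995098137151 0.006459135038822616
```

View pics/w0.png

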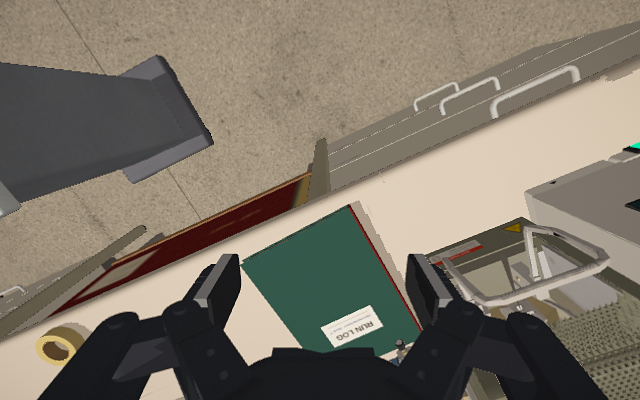

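```bash
python3 -m jog '[{"dx":-2.6,"dy":-1.8},{"dx":-2.6,"dy":-1.8},{"dx":-2.6,"dy":-1.8},{"dx":-2.6,"dy":-1.8},{"dx":-2.6,"dy":-1.8},{"dx":-2.6,"dy":-1.8},{"dx":-2.6,"dy":-1.8},{"dx":-2.6,"dy":-1.8},{"dx":-2.6,"dy":-1.8},{"dx":-2.6,"dy":-1.8},{"dx":-2.6,"dy":-1.8},{"dx":-2.6,"dy":-1.8}]'
python3 -m jog '[{"roll":-0.11},{"roll":-0.11},{"roll":-0.11},{"roll":-0.11},{"roll":-0.11},{}]'
cat > look.py <<'E'
from h import *
import sys
C=cam('wrist');im=save('wrist',sys.argv[1]);out={}
s=bot.observe();print(s['time'],s['tcp_pos'].round(4),R.from_quat(s['eef_rot']).as_matrix()[:2,0].round(4))
for n in sys.argv[2:]:
    for m in bot.masks_of('wrist',n)[:2]:
        v,u=np.nonzero(m['pixels']); print(n,round(m['confidence'],2),np.round(m['box']),u.mean().round(1),v.mean().round(1),len(u))
        out.setdefault(n,m['pixels'])
np.savez('pics/'+sys.argv[1],E=C[2],**out)
E
python3 look.py w1 screwdriver
```

```text
1.15 [0.2761 0.5884 0.2164] [-0.9053  0.4248]schema error: expected keys dx, dy, dz, roll, jaw
schema error: expected keys dx, dy, dz, roll, jaw
```

View pics/w1.png

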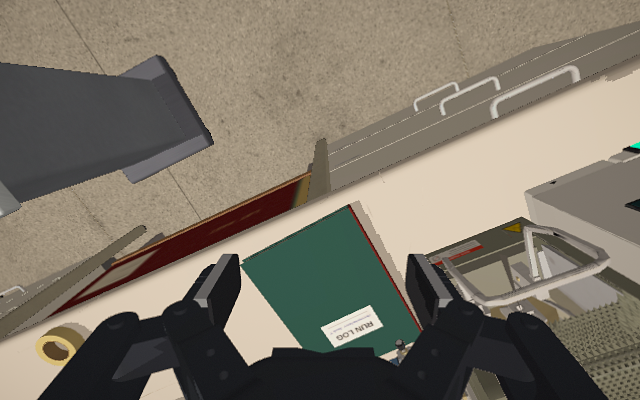

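The move was refused because every key is required in each row, so the view is unchanged. I'll resend it with full rows.

```bash
python3 -m jog '[{"dx":-2.6,"dy":-1.8,"dz":0,"roll":0,"jaw":1},{"dx":-2.6,"dy":-1.8,"dz":0,"roll":0,"jaw":1},{"dx":-2.6,"dy":-1.8,"dz":0,"roll":0,"jaw":1},{"dx":-2.6,"dy":-1.8,"dz":0,"roll":0,"jaw":1},{"dx":-2.6,"dy":-1.8,"dz":0,"roll":0,"jaw":1},{"dx":-2.6,"dy":-1.8,"dz":0,"roll":0,"jaw":1},{"dx":-2.6,"dy":-1.8,"dz":0,"roll":0,"jaw":1},{"dx":-2.6,"dy":-1.8,"dz":0,"roll":0,"jaw":1},{"dx":-2.6,"dy":-1.8,"dz":0,"roll":0,"jaw":1},{"dx":-2.6,"dy":-1.8,"dz":0,"roll":0,"jaw":1},{"dx":-2.6,"dy":-1.8,"dz":0,"roll":0,"jaw":1},{"dx":-2.6,"dy":-1.8,"dz":0,"roll":0,"jaw":1}]'
python3 -m jog '[{"dx":0,"dy":0,"dz":0,"roll":-0.11,"jaw":1},{"dx":0,"dy":0,"dz":0,"roll":-0.11,"jaw":1},{"dx":0,"dy":0,"dz":0,"roll":-0.11,"jaw":1},{"dx":0,"dy":0,"dz":0,"roll":-0.11,"jaw":1},{"dx":0,"dy":0,"dz":0,"roll":-0.11,"jaw":1},{"dx":0,"dy":0,"dz":0,"roll":0,"jaw":1}]'
python3 look.py w2 screwdriver
```

```text
time: 2.2
tcp_pos: [0.4675, 0.259, 0.2167]
eef_rot: [0.218, 0.976, 0.0, 0.0]
contact_force: [1.0, 0.6, -0.1]
grip_width: 0.0856
finger_force: 0.0
time: 2.7
tcp_pos: [0.467, 0.2602, 0.2165]
eef_rot: [-0.056, 0.998, 0.0, 0.0]
contact_force: [-1.3, -0.4, -0.4]
grip_width: 0.0854
finger_force: 0.0
2.75 [0.4669 0.2602 0.2165] [-0.9941 -0.1085]
screwdriver 0.82 [317. 136. 332. 261.] 323.1 174.4 1202
```

View pics/w2.png

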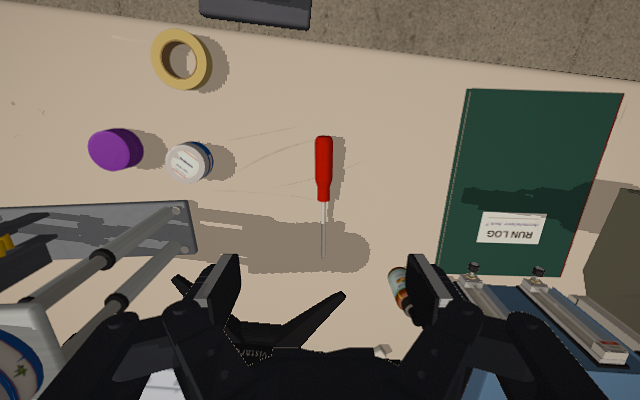

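The driver shows at handle end (324,137), shoulder (324,201) and tip (323,258). I'll triangulate the red handle using this view plus scene and top.

```bash
python3 - <<'E'
from h import *
k,f,_=cam('wrist');C=(k,f,np.load('pics/w2.npz')['E'])
for u,v in[(324,137),(324,201),(323,258)]: print(onz('wrist',u,v,.012,C).round(4))
rays=[]
for n,c,box in[('w2','wrist',(300,120,350,210)),('scene0','scene',(270,190,325,222)),('top0','top',(262,195,280,232))]:
    im=cv2.imread(f'pics/{n}.png').astype(int);b,g,r=im.transpose(2,0,1);m=(r>1.7*g)&(r>1.7*b)&(r>80)
    l,t,R_,B=box;mm=np.zeros_like(m);mm[t:B,l:R_]=m[t:B,l:R_];v,u=np.nonzero(mm)
    print(c,len(u),u.min(),u.max(),v.min(),v.max(),onz(c,u.mean(),v.mean(),.012,C if c=='wrist' else None).round(4))
    rays.append(ray(c,u.mean(),v.mean(),C if c=='wrist' else None))
print(tri(rays),tri(rays[:2]))
E
```

```text
[0.4276 0.2575 0.012 ]
[0.5106 0.2671 0.012 ]
[0.5961 0.2755 0.012 ]
wrist 1046 315 332 136 201 [0.4641 0.2609 0.012 ]
scene 138 276 298 203 217 [0.4663 0.2587 0.012 ]
top 149 268 274 199 225 [0.465 0.258 0.012]
(array([0.46523282, 0.25933943, 0.01139426]), [np.float64(0.0018932657386510736), np.float64(0.0012950765169262917), np.float64(0.0013251191538787956)]) (array([0.46579346, 0.26061943, 0.01022485]), [np.float64(0.0013455683544239022), np.float64(0.0013455683544238335)])
```

```bash
python3 -m jog '[{"dx":-0.5,"dy":0.15,"dz":3.5,"roll":0,"jaw":1},{"dx":0,"dy":0,"dz":3.5,"roll":0,"jaw":1},{"dx":0,"dy":0,"dz":3.5,"roll":0,"jaw":0.7},{"dx":0,"dy":0,"dz":3.5,"roll":0,"jaw":0.6},{"dx":0,"dy":0,"dz":2.6,"roll":0,"jaw":0.6},{"dx":0,"dy":0,"dz":1.4,"roll":0,"jaw":0.6},{"dx":0,"dy":0,"dz":0.6,"roll":0,"jaw":0.6},{"dx":0,"dy":0,"dz":0.4,"roll":0,"jaw":0.6},{"dx":0,"dy":0,"dz":0,"roll":0,"jaw":0.6}]' 60
python3 -m jog '[{"dx":0,"dy":0,"dz":0,"roll":0,"jaw":0},{"dx":0,"dy":0,"dz":0,"roll":0,"jaw":0},{"dx":0,"dy":0,"dz":0,"roll":0,"jaw":0},{"dx":0,"dy":0,"dz":0,"roll":0,"jaw":0},{"dx":0,"dy":0,"dz":0,"roll":0,"jaw":0},{"dx":0,"dy":0,"dz":0,"roll":0,"jaw":0}]' 60
```

```text
time: 3.55
tcp_pos: [0.4719, 0.2626, 0.0264]
eef_rot: [-0.055, 0.998, -0.0, 0.0]
contact_force: [-0.5, -0.2, -0.4]
grip_width: 0.0516
finger_force: 0.0
time: 4.05
tcp_pos: [0.4717, 0.2624, 0.0268]
eef_rot: [-0.056, 0.998, 0.0, 0.0]
contact_force: [0.3, -0.7, -0.3]
grip_width: 0.0001
finger_force: 0.0
```

The fingers closed on nothing, so I'll look.

```bash
python3 look.py w3 screwdriver; python3 - <<'E'
import cv2
from h import *
a=save('scene','s3')
b=cv2.imread('pics/w3.png');a=cv2.imread('pics/s3.png')[130:280,240:440]
a=cv2.resize(a,(400,300),interpolation=3);b=cv2.resize(b,(480,300))
cv2.imwrite('pics/m3.png',cv2.resize(np.hstack([a,b[:,40:440]]),None,fx=1,fy=1))
E
```

```text
4.1 [0.4717 0.2624 0.0266] [-0.9938 -0.1109]
screwdriver 0.64 [300. 163. 340. 355.] 320.9 212.8 3057
```

View pics/m3.png

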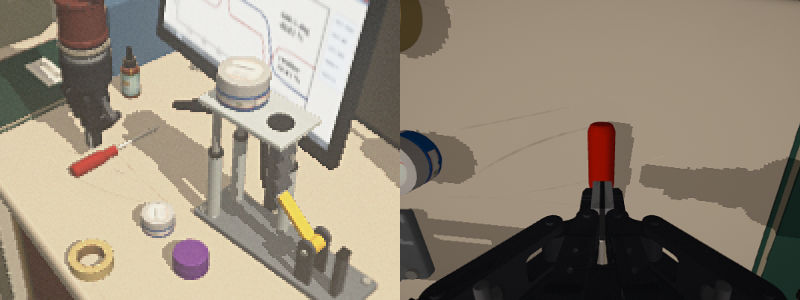

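```bash
python3 - <<'E'
from h import *
k,f,_=cam('wrist');C=(k,f,np.load('pics/w3.npz')['E'])
s=bot.observe();t=s['tcp_pos'];print(s['finger_force'],s['grip_width'])
print('end',onz('wrist',320,163,.012,C),'proj tcp',proj('wrist',t,C),'tip',proj('wrist',t-[0,0,.022],C),'z0',proj('wrist',[t[0],t[1],0],C))
im=cv2.imread('pics/s3.png').astype(int);b,g,r=im.transpose(2,0,1);m=(r>1.7*g)&(r>1.7*b)&(r>80);m[:195]=0;m[225:]=0;m[:,:265]=0;m[:,325:]=0
v,u=np.nonzero(m);print(len(u),u.min(),u.max(),v.min(),v.max(),onz('scene',u.mean(),v.mean(),.012).round(4))
for x,y,z in[(t[0],t[1],t[2]-.022),(t[0],t[1],0),(.428,.2575,.012),(.596,.2755,.012)]: print('scene',proj('scene',[x,y,z]))
a=cv2.imread('pics/s3.png')[165:225,260:340];b=cv2.imread('pics/w3.png')[140:380,200:440]
cv2.imwrite('pics/m4.png',np.hstack([cv2.resize(a,(480,360),interpolation=3),cv2.resize(b,(320,360),interpolation=3)]))
E
```

```text
0.0 -0.00010090907974062634
end [0.42520681 0.25552432 0.012     ] proj tcp [322.70450885 244.08348099] tip [322.66598701 228.72949246] z0 [322.65912089 225.99291478]
138 276 298 203 217 [0.4663 0.2587 0.012 ]
scene [287.25817194 210.65041785]
scene [287.36287754 211.69722395]
scene [275.78925466 215.08049767]
scene [317.29871269 192.4790049 ]
```

View pics/m4.png

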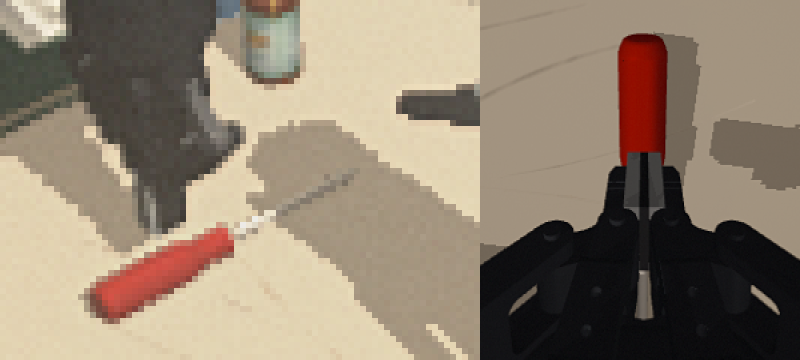

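```bash
python3 - <<'E'
from h import *
k,f,_=cam('wrist');C=(k,f,np.load('pics/w3.npz')['E'])
t=bot.observe()['tcp_pos']
print(t,tri([ray('wrist',323,241,C),ray('scene',286.7,203.8)]))
for dz in(-.022,-.012,0,.008): print(dz,[proj('wrist',t+[d,0,dz],C)[1].round(1) for d in(-.011,0,.011)],proj('scene',t+[0,0,dz]).round(1))
E
```

```text
[0.47164748 0.26236318 0.02648164] (array([0.4695533 , 0.26200213, 0.03224541]), [np.float64(0.002626179021316953), np.float64(0.0026261790213168907)])
-0.022 [np.float64(213.8), np.float64(228.7), np.float64(243.2)] [287.3 210.7]
-0.012 [np.float64(219.7), np.float64(235.3), np.float64(250.3)] [287.  208.3]
0 [np.float64(227.6), np.float64(244.1), np.float64(259.9)] [286.7 205.4]
0.008 [np.float64(233.5), np.float64(250.6), np.float64(267.0)] [286.5 203.5]
```

The pictures put the shut fingertips at z≈0.03, above the handle, about 25 mm higher than stated, and the driver hasn't moved. I'll open and go lower in small steps, watching the force.

```bash
python3 -m jog '[{"dx":0,"dy":0,"dz":0,"roll":0,"jaw":0.6},{"dx":0,"dy":0,"dz":0,"roll":0,"jaw":0.6},{"dx":0,"dy":0,"dz":0,"roll":0,"jaw":0.6},{"dx":0,"dy":0,"dz":0,"roll":0,"jaw":0.6},{"dx":0,"dy":0,"dz":0.3,"roll":0,"jaw":0.6},{"dx":0,"dy":0,"dz":0.2,"roll":0,"jaw":0.6}]'
python3 -m jog '[{"dx":0,"dy":0,"dz":0.2,"roll":0,"jaw":0.6},{"dx":0,"dy":0,"dz":0.2,"roll":0,"jaw":0.6}]'
python3 -m jog '[{"dx":0,"dy":0,"dz":0.2,"roll":0,"jaw":0.6},{"dx":0,"dy":0,"dz":0.2,"roll":0,"jaw":0.6}]'
```

```text
time: 4.7
tcp_pos: [0.4716, 0.2624, 0.0212]
eef_rot: [-0.056, 0.998, -0.0, -0.0]
contact_force: [0.9, -0.4, 0.3]
grip_width: 0.0512
finger_force: 0.0
time: 4.87
tcp_pos: [0.4715, 0.2623, 0.0171]
eef_rot: [-0.056, 0.998, -0.0, -0.0]
contact_force: [-0.5, -0.7, -0.2]
grip_width: 0.0512
finger_force: 0.0
time: 5.03
tcp_pos: [0.4716, 0.2623, 0.0131]
eef_rot: [-0.056, 0.998, -0.0, -0.0]
contact_force: [0.6, -0.2, -0.2]
grip_width: 0.051
finger_force: 0.0
```

```bash
python3 -m jog '[{"dx":0,"dy":0,"dz":0.2,"roll":0,"jaw":0.6},{"dx":0,"dy":0,"dz":0.2,"roll":0,"jaw":0.6},{"dx":0,"dy":0,"dz":0,"roll":0,"jaw":0.6}]'
python3 -m jog '[{"dx":0,"dy":0,"dz":0,"roll":0,"jaw":0.2},{"dx":0,"dy":0,"dz":0,"roll":0,"jaw":0.1},{"dx":0,"dy":0,"dz":0,"roll":0,"jaw":0},{"dx":0,"dy":0,"dz":0,"roll":0,"jaw":0},{"dx":0,"dy":0,"dz":0,"roll":0,"jaw":0},{"dx":0,"dy":0,"dz":0,"roll":0,"jaw":0}]' 60
```

```text
time: 5.28
tcp_pos: [0.4714, 0.2622, 0.0089]
eef_rot: [-0.056, 0.998, -0.0, -0.0]
contact_force: [0.0, -0.7, -0.1]
grip_width: 0.0511
finger_force: 0.0
time: 5.78
tcp_pos: [0.4716, 0.2624, 0.0095]
eef_rot: [-0.056, 0.998, 0.0, 0.0]
contact_force: [0.7, 0.8, 0.3]
grip_width: 0.0
finger_force: 0.0
```

```bash
python3 look.py w4 screwdriver; python3 - <<'E'
from h import *
save('scene','s4'); 
a=cv2.imread('pics/s4.png')[165:225,260:340];b=cv2.imread('pics/w4.png')[140:380,200:440]
cv2.imwrite('pics/m5.png',np.hstack([cv2.resize(a,(480,360),interpolation=3),cv2.resize(b,(320,360),interpolation=3)]))
A=cv2.imread('pics/s3.png',0);B=cv2.imread('pics/s4.png',0)
r=cv2.matchTemplate(B[120:230,250:330],A[150:200,272:300],cv2.TM_CCOEFF_NORMED);print(cv2.minMaxLoc(r),'expected 0 shift at (22,30)')
t=bot.observe()['tcp_pos'];print(t,proj('scene',t),proj('scene',t-[0,0,.022]))
E
```

```text
5.8333 [0.4716 0.2624 0.0094] [-0.9938 -0.111 ]
screwdriver 0.6 [302. 170. 342. 354.] 321.4 217.5 3320
(-0.3681727945804596, 0.9081488847732544, (0, 8), (22, 35)) expected 0 shift at (22,30)
[0.47162398 0.26238152 0.00945786] [287.13206099 209.48187766] [287.64420076 214.59990742]
```

View pics/m5.png

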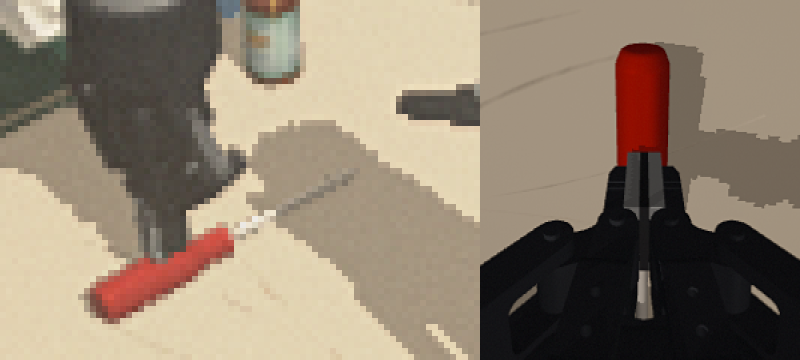

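```bash
python3 - <<'E'
from h import *
k,f,_=cam('wrist')
for n in('w2','w3','w4'):
    C=(k,f,np.load(f'pics/{n}.npz')['E']);im=cv2.imread(f'pics/{n}.png').astype(int);b,g,r=im.transpose(2,0,1);m=(r>1.7*g)&(r>1.7*b)&(r>50)
    m[:,:290]=0;m[:,350:]=0;m[:120]=0;m[260:]=0
    v,u=np.nonzero(m);print(n,'rows',v.min(),v.max(),'cam',C[2][:3,3].round(4))
    for row in range(v.min()+10,v.max()-3,12):
        uu=u[v==row];w=uu.max()-uu.min()+1
        P=onz('wrist',uu.mean(),row,.012,C);d=(np.linalg.inv(C[2])@np.r_[P,1])[2];print(row,w,'mm',round(w*d/f*1000,1),P.round(4))
E
```

```text
w2 rows 136 201 cam [0.3842 0.2505 0.3735]
146 18 mm 22.4 [0.4386 0.2581 0.012 ]
158 18 mm 22.7 [0.4536 0.2599 0.012 ]
170 17 mm 21.7 [0.469 0.261 0.012]
182 15 mm 19.4 [0.4848 0.2628 0.012 ]
194 12 mm 15.8 [0.501  0.2653 0.012 ]
w3 rows 163 250 cam [0.3889 0.2529 0.1837]
173 36 mm 21.9 [0.4313 0.2571 0.012 ]
185 36 mm 22.2 [0.4388 0.2579 0.012 ]
197 36 mm 22.6 [0.4466 0.2588 0.012 ]
209 36 mm 22.9 [0.4546 0.2597 0.012 ]
221 35 mm 22.6 [0.4629 0.2603 0.012 ]
233 34 mm 22.2 [0.4713 0.2615 0.012 ]
245 34 mm 22.6 [0.4803 0.2598 0.012 ]
w4 rows 169 250 cam [0.3889 0.2529 0.1665]
179 38 mm 21.0 [0.4303 0.257  0.012 ]
191 41 mm 23.0 [0.4372 0.2575 0.012 ]
203 40 mm 22.7 [0.4443 0.2586 0.012 ]
215 40 mm 23.0 [0.4516 0.2594 0.012 ]
227 38 mm 22.2 [0.4591 0.2602 0.012 ]
239 38 mm 22.5 [0.4668 0.2611 0.012 ]
```

The calibration checks out: handle width measures 22–23 mm in all three views. So the shut fingertips really stand about 15 mm behind the reported TCP, just above the handle top. I'll open and go down about 20 mm more in small steps.

```bash
python3 -m jog '[{"dx":0,"dy":0,"dz":-0.3,"roll":0,"jaw":0.5},{"dx":0,"dy":0,"dz":0,"roll":0,"jaw":0.5},{"dx":0,"dy":0,"dz":0,"roll":0,"jaw":0.5},{"dx":0,"dy":0,"dz":0,"roll":0,"jaw":0.5},{"dx":0,"dy":0,"dz":0.4,"roll":0,"jaw":0.5},{"dx":0,"dy":0,"dz":0.4,"roll":0,"jaw":0.5},{"dx":0,"dy":0,"dz":0,"roll":0,"jaw":0.5}]'
python3 -m jog '[{"dx":0,"dy":0,"dz":0.3,"roll":0,"jaw":0.5},{"dx":0,"dy":0,"dz":0.2,"roll":0,"jaw":0.5},{"dx":0,"dy":0,"dz":0,"roll":0,"jaw":0.5}]'
python3 -m jog '[{"dx":0,"dy":0,"dz":0.2,"roll":0,"jaw":0.5},{"dx":0,"dy":0,"dz":0.2,"roll":0,"jaw":0.5},{"dx":0,"dy":0,"dz":0,"roll":0,"jaw":0.5}]'
python3 -m jog '[{"dx":0,"dy":0,"dz":0.2,"roll":0,"jaw":0.5},{"dx":0,"dy":0,"dz":0.2,"roll":0,"jaw":0.5},{"dx":0,"dy":0,"dz":0,"roll":0,"jaw":0.5}]'
```

```text
time: 6.52
tcp_pos: [0.471, 0.262, 0.0034]
eef_rot: [-0.056, 0.998, -0.0, -0.001]
contact_force: [-0.5, -0.3, -0.4]
grip_width: 0.0427
finger_force: 0.0
time: 6.77
tcp_pos: [0.4713, 0.2621, -0.0012]
eef_rot: [-0.056, 0.998, -0.0, -0.0]
contact_force: [-0.1, -0.7, -0.2]
grip_width: 0.0426
finger_force: 0.0
time: 7.02
tcp_pos: [0.4714, 0.2623, -0.005]
eef_rot: [-0.056, 0.998, -0.0, -0.0]
contact_force: [0.7, 0.1, 0.3]
grip_width: 0.0423
finger_force: 0.0
time: 7.27
tcp_pos: [0.4714, 0.2622, -0.009]
eef_rot: [-0.056, 0.998, -0.0, -0.0]
contact_force: [0.2, -0.6, 0.1]
grip_width: 0.0427
finger_force: 0.0
```

```bash
python3 -m jog '[{"dx":0,"dy":0,"dz":0.2,"roll":0,"jaw":0.5},{"dx":0,"dy":0,"dz":0,"roll":0,"jaw":0.5}]'
python3 -m jog '[{"dx":0,"dy":0,"dz":0,"roll":0,"jaw":0.2},{"dx":0,"dy":0,"dz":0,"roll":0,"jaw":0.1},{"dx":0,"dy":0,"dz":0,"roll":0,"jaw":0},{"dx":0,"dy":0,"dz":0,"roll":0,"jaw":0},{"dx":0,"dy":0,"dz":0,"roll":0,"jaw":0},{"dx":0,"dy":0,"dz":0,"roll":0,"jaw":0}]' 60
```

```text
time: 7.43
tcp_pos: [0.4714, 0.2623, -0.0109]
eef_rot: [-0.056, 0.998, -0.0, -0.0]
contact_force: [-0.4, -0.2, -0.2]
grip_width: 0.0429
finger_force: 0.0
time: 7.93
tcp_pos: [0.4717, 0.2625, -0.0103]
eef_rot: [-0.056, 0.998, 0.0, 0.0]
contact_force: [-0.1, -1.4, 3.3]
grip_width: 0.0208
finger_force: 58.9
```

The grip holds (20.8 mm, 59 N). I'll raise it high, above the pot, and measure the lift from two wrist positions.

```bash
python3 -m jog '[{"dx":0,"dy":0,"dz":-1,"roll":0,"jaw":0},{"dx":0,"dy":0,"dz":-3,"roll":0,"jaw":0},{"dx":0,"dy":0,"dz":-4,"roll":0,"jaw":0},{"dx":0,"dy":0,"dz":-4,"roll":0,"jaw":0},{"dx":0,"dy":0,"dz":-4,"roll":0,"jaw":0},{"dx":0,"dy":0,"dz":-4,"roll":0,"jaw":0},{"dx":0,"dy":0,"dz":-4,"roll":0,"jaw":0},{"dx":0,"dy":0,"dz":-4,"roll":0,"jaw":0},{"dx":0,"dy":0,"dz":-2,"roll":0,"jaw":0}]'
python3 -m jog '[{"dx":0.7,"dy":-3.1,"dz":0,"roll":0,"jaw":0},{"dx":0.7,"dy":-3.1,"dz":0,"roll":0,"jaw":0},{"dx":0.7,"dy":-3.1,"dz":0,"roll":0,"jaw":0},{"dx":0.7,"dy":-3.1,"dz":0,"roll":0,"jaw":0},{"dx":0.7,"dy":-3.1,"dz":0,"roll":0,"jaw":0},{"dx":0.7,"dy":-3.1,"dz":0,"roll":0,"jaw":0},{"dx":0,"dy":0,"dz":0,"roll":0,"jaw":0},{"dx":0,"dy":0,"dz":0,"roll":0,"jaw":0}]'
python3 look.py v1 screwdriver pawl_bar press_pad rest_top jack grease_pot
python3 -m jog '[{"dx":-0.2,"dy":-3.5,"dz":0,"roll":0,"jaw":0},{"dx":-0.2,"dy":-3.5,"dz":0,"roll":0,"jaw":0},{"dx":-0.2,"dy":-3.5,"dz":0,"roll":0,"jaw":0},{"dx":-0.2,"dy":-3.5,"dz":0,"roll":0,"jaw":0},{"dx":-0.2,"dy":-3.5,"dz":0,"roll":0,"jaw":0},{"dx":-0.2,"dy":-3.5,"dz":0,"roll":0,"jaw":0},{"dx":0,"dy":0,"dz":0,"roll":0,"jaw":0},{"dx":0,"dy":0,"dz":0,"roll":0,"jaw":0}]'
python3 look.py v2 screwdriver pawl_bar press_pad rest_top jack grease_pot
python3 - <<'E'
import cv2,numpy as np
a=cv2.imread('pics/v1.png');b=cv2.imread('pics/v2.png')
cv2.imwrite('pics/v12.png',np.hstack([a[100:400,0:400],b[100:400,240:640]]))
E
```

```text
time: 8.68
tcp_pos: [0.4729, 0.2631, 0.2953]
eef_rot: [-0.055, 0.998, 0.002, 0.004]
contact_force: [1.1, 0.5, -0.1]
grip_width: 0.0207
finger_force: 59.0
time: 9.35
tcp_pos: [0.4499, 0.0706, 0.2898]
eef_rot: [-0.053, 0.999, -0.0, -0.0]
contact_force: [-0.0, 0.9, -0.9]
grip_width: 0.02
finger_force: 59.0
9.4 [0.4501 0.0726 0.2897] [-0.994  -0.1096]
screwdriver 0.97 [301. 180. 345. 355.] 322.2 250.4 5926
pawl_bar 0.84 [186. 243. 218. 260.] 200.1 250.9 416
pawl_bar 0.16 [174. 240. 310. 344.] 216.6 280.7 2048
press_pad 0.62 [173. 241. 308. 349.] 216.6 281.5 2186
rest_top 0.9 [150. 210. 305. 349.] 225.5 247.6 8662
jack 0.55 [149. 207. 310. 345.] 225.6 247.8 8786
jack 0.25 [183. 237. 221. 260.] 200.9 250.7 456
grease_pot 0.8 [316. 160. 352. 192.] 336.9 172.4 623
grease_pot 0.78 [260. 150. 294. 186.] 276.9 167.2 998
time: 10.37
tcp_pos: [0.4857, -0.1366, 0.289]
eef_rot: [-0.053, 0.999, -0.0, -0.0]
contact_force: [0.1, 1.1, -1.4]
grip_width: 0.0205
finger_force: 59.1
10.4167 [ 0.4859 -0.1343  0.289 ] [-0.9939 -0.1104]
screwdriver 0.73 [299. 177. 344. 352.] 322.1 250.6 5906
pawl_bar 0.61 [345. 234. 383. 256.] 366.2 245.8 458
press_pad 0.94 [376. 235. 548. 348.] 458.2 278.9 4703
rest_top 0.83 [290. 203. 548. 346.] 427.2 250.4 10822
rest_top 0.2 [346. 235. 384. 259.] 367.7 246.3 457
jack 0.94 [287. 199. 551. 344.] 427.7 250.5 10924
grease_pot 0.86 [468. 288. 571. 375.] 524.4 327.8 5251
grease_pot 0.69 [397. 142. 435. 179.] 416.9 158.7 1022
```

View pics/v12.png

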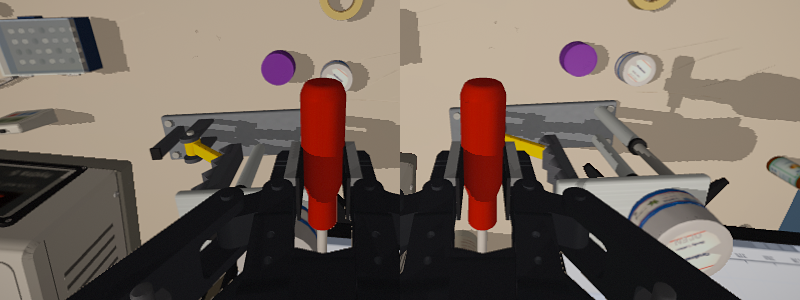

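The left panel (v1) shows the base's front-right corner at (163,216) and the pawl at (200,251). The right panel (v2) shows base front corners (289,207) and (456,201) and the pawl at (366,246). I'll fit the lift pose to all views.

```bash
cat > fit.py <<'E'
from h import *
from scipy.optimize import least_squares
k,f,_=cam('wrist');CW={n:(k,f,np.load(f'pics/{n}.npz')['E']) for n in('w2','v1','v2')}
CW['top']=cam('top');CW['scene']=cam('scene')
T=lambda x,y:(200+x/2.8,120+y/2.8)
S=lambda x,y:(240+x/2.4,130+y/2.4)
B=dict(fr=(-45,-125,12),fl=(-45,145,12),br=(35,-125,12),bl=(35,145,12))
obs=[('v1','fr',(163,216)),('v2','fr',(289,207)),('v2','fl',(456,201)),('w2','fl',(188,202)),('w2','bl',(197,253)),
('top','br',T(612,87)),('top','fr',T(623,159)),('top','fl',T(368,196)),('top','bl',T(362,123)),
('scene','fr',S(410,380)),('scene','br',S(452,341)),('scene','fl',S(233,254))]
P=dict(pfr=(-45,0),pfl=(-45,140),pbr=(35,0),pbl=(35,140),pad=(-10,30))
obs+=[('top','pbl',T(370,88)),('top','pbr',T(522,66)),('top','pfr',T(535,148)),('top','pfl',T(380,172)),('top','pad',T(496,116)),('scene','pfl',S(240,120)),('scene','pfr',S(357,181)),('scene','pbr',S(384,146)),('scene','pad',S(337,147))]
def world(p,L):
    x,y,a=p[:3];L=np.array(L)/1000;return np.array([x+L[0]*np.cos(a)-L[1]*np.sin(a),y+L[0]*np.sin(a)+L[1]*np.cos(a),L[2]])
def L(n,p): return B[n] if n in B else (*P[n],144+1000*p[3]+(3 if n=='pad' else 0))
def angular(p): # residual mm-ish
    r=[]
    for c,n,uv in obs:
        X=world(p,L(n,p));o,d=ray(c,*uv,CW[c]);r+=list((np.cross(X-o,d))*1000)
    return r
def solve(): return least_squares(angular,[.5985,-.055,.153,.076],loss='soft_l1',f_scale=2,x_scale=[.01,.01,.05,.01])
if __name__=='__main__':
    s=solve();p=s.x;print(p.round(4))
    r=np.array(angular(p)).reshape(-1,3)
    for (c,n,uv),e in zip(obs,r): print(c,n,np.linalg.norm(e).round(1),end='; ')
    print()
    rays=[];q=.98-.10
    for n,box in(('v1',(180,235,225,265)),('v2',(340,230,390,260))):
        im=cv2.imread(f'pics/{n}.png').astype(int);b,g,r=im.transpose(2,0,1);m=(r>1.8*b)&(g>1.4*b)&(r>60)
        mm=np.zeros_like(m);l,t,R_,Bo=box;mm[t:Bo,l:R_]=m[t:Bo,l:R_];v,u=np.nonzero(mm)
        print(n,len(u),u.min(),u.max(),v.min(),v.max(),u.mean().round(1),v.mean().round(1))
        for s_ in(0,39,78): print('  pawl',s_,proj('wrist',world(p,(-20,-50+s_*np.sin(q),70+s_*np.cos(q))),CW[n]).round(1))
        rays.append(ray('wrist',u.mean(),v.mean(),CW[n]))
    X=tri(rays);d=X[0]-world(p,(0,0,0));a=p[2];print('pawl mid in lift',X[0],(np.array([d[0]*np.cos(a)+d[1]*np.sin(a),-d[0]*np.sin(a)+d[1]*np.cos(a),d[2]])*1000).round(1),X[1])
    # driver in tool
    s=bot.observe();t=s['tcp_pos'];Rt=R.from_quat(s['eef_rot']).as_matrix()
    for nm,uv,zz in(('end',(322,178),.022),('shaft bot',(323,345),.022)):
        X=onz('wrist',*uv,t[2]+zz,CW['v2']);print(nm,((Rt.T@(X-t))*1000).round(1))
    np.save('lift.npy',p)
E
python3 fit.py
```

```text
[ 0.5986 -0.0552  0.1499  0.0717]
v1 fr 8.3; v2 fr 4.2; v2 fl 0.3; w2 fl 6.3; w2 bl 4.9; top br 2.0; top fr 1.9; top fl 0.9; top bl 5.2; scene fr 1.4; scene br 2.5; scene fl 5.5; top pbl 3.3; top pbr 2.7; top pfr 2.3; top pfl 0.3; top pad 0.7; scene pfl 5.0; scene pfr 20.8; scene pbr 2.4; scene pad 2.1; 
v1 454 184 221 238 262 200.9 250.6
  pawl 0 [190.7 244.5]
  pawl 39 [204.7 252.3]
  pawl 78 [220.5 261. ]
v2 574 340 384 230 259 361.7 245.2
  pawl 0 [335.2 236.4]
  pawl 39 [358.2 243.8]
  pawl 78 [384.1 252.1]
pawl mid in lift [ 0.5726128  -0.07662601  0.11082568] [-28.9 -17.3 110.8] [np.float64(0.002249548870277023), np.float64(0.00224954887027707)]
end [ 48.1  -3.5 -22. ]
shaft bot [-54.   -3.6 -22. ]
```

The projected pawl matches the yellow masks within 2–3 px, so the lift pose is good to about 3 mm. Next I'll work out the shift to a pre-insertion pose: tip at lift (-50,-22,72).

```bash
cat > go.py <<'E'
from fit import *
import sys
p=np.load('lift.npy')
def report():
    s=bot.observe();t=s['tcp_pos'];a=p[2];d=t-world(p,(0,0,0));X=R.from_quat(s['eef_rot']).as_matrix()[:,0];yaw=np.arctan2(-X[1],-X[0])
    l=np.array([d[0]*np.cos(a)+d[1]*np.sin(a),-d[0]*np.sin(a)+d[1]*np.cos(a),d[2]])*1000
    print('t',s['time'],'tcp lift',l.round(1),'roll needed',round(yaw-a,4),'F',s['contact_force'].round(1)); return l,yaw-a
l,e=report()
if len(sys.argv)>3:
    g=np.array(list(map(float,sys.argv[1:4])));D=g-l; print('cm dx,dy,dz',np.round([-D[0]/10,D[1]/10,-D[2]/10],2))
E
python3 go.py -177 -19 50
python3 -m jog '[{"dx":0,"dy":0,"dz":0,"roll":-0.04,"jaw":0},{"dx":0,"dy":0,"dz":0,"roll":0,"jaw":0}]'; python3 go.py -177 -19 50
```

```text
t 10.7167 tcp lift [-123.1  -60.3  289.5] roll needed -0.0362 F [-0.2 -0.1 -0.3]
cm dx,dy,dz [ 5.39  4.13 23.95]
time: 10.88
tcp_pos: [0.4858, -0.1338, 0.2895]
eef_rot: [-0.077, 0.997, 0.0, 0.0]
contact_force: [0.5, -0.1, -1.5]
grip_width: 0.0202
finger_force: 59.1
t 10.8833 tcp lift [-123.2  -60.9  289.5] roll needed 0.0034 F [ 0.5 -0.1 -1.5]
cm dx,dy,dz [ 5.38  4.19 23.95]
```

```bash
python3 -m jog '[{"dx":2.7,"dy":2.1,"dz":0,"roll":0,"jaw":0},{"dx":2.7,"dy":2.1,"dz":0,"roll":0,"jaw":0},{"dx":0,"dy":0,"dz":3,"roll":0,"jaw":0},{"dx":0,"dy":0,"dz":3,"roll":0,"jaw":0},{"dx":0,"dy":0,"dz":3,"roll":0,"jaw":0},{"dx":0,"dy":0,"dz":3,"roll":0,"jaw":0},{"dx":0,"dy":0,"dz":3,"roll":0,"jaw":0},{"dx":0,"dy":0,"dz":3,"roll":0,"jaw":0},{"dx":0,"dy":0,"dz":3,"roll":0,"jaw":0},{"dx":0,"dy":0,"dz":2,"roll":0,"jaw":0},{"dx":0,"dy":0,"dz":1,"roll":0,"jaw":0},{"dx":0,"dy":0,"dz":0,"roll":0,"jaw":0}]'; python3 go.py -177 -19 50
python3 - <<'E'
from fit import *
p=np.load('lift.npy')
save('scene','sA');save('top','tA')
a=cv2.imread('pics/sA.png')[170:300,280:440];b=cv2.imread('pics/tA.png')[130:230,320:440]
def dot(im,c,L,o,s):
    q=(proj(c,world(p,L))-o)*s; cv2.circle(im,tuple(np.int32(q)),3,(0,255,0),1)
a=cv2.resize(a,None,fx=2.5,fy=2.5,interpolation=3);b=cv2.resize(b,None,fx=3.25,fy=3.25,interpolation=3)
for L in[(-50,-22,72),(-20,-50,70),(-20,-15.3,98.7)]:
    dot(a,'scene',L,(280,170),2.5);dot(b,'top',L,(320,130),3.25)
cv2.imwrite('pics/A.png',np.hstack([a,b]));print(np.hstack([a,b]).shape) if a.shape[0]==b.shape[0] else None
E
```

```text
time: 11.88
tcp_pos: [0.4249, -0.1005, 0.0475]
eef_rot: [-0.076, 0.997, 0.001, -0.002]
contact_force: [0.6, 0.3, -0.4]
grip_width: 0.0206
finger_force: 59.1
t 11.8833 tcp lift [-178.5  -18.9   47.5] roll needed 0.0013 F [ 0.6  0.3 -0.4]
cm dx,dy,dz [-0.15 -0.01 -0.25]
(325, 790, 3)
```

View pics/A.png

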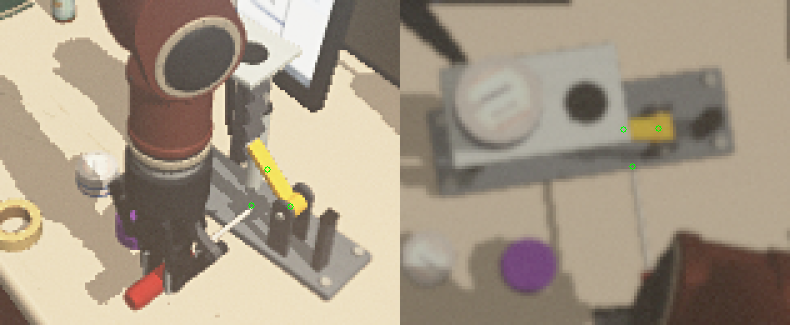

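This was the last picture: the shaft tip sits on the planned point (251,205 and 632,167 in the composite), level with the gap below the pawl, and the pot stands undisturbed. I'll insert now.

```bash
python3 -m jog '[{"dx":-1.2,"dy":0,"dz":0,"roll":0,"jaw":0},{"dx":-1.2,"dy":0,"dz":0,"roll":0,"jaw":0},{"dx":-1.2,"dy":0,"dz":0,"roll":0,"jaw":0},{"dx":-1.2,"dy":0,"dz":0,"roll":0,"jaw":0},{"dx":0,"dy":0,"dz":0,"roll":0,"jaw":0}]'; python3 go.py
python3 -m jog '[{"dx":0,"dy":0,"dz":-0.8,"roll":0,"jaw":0},{"dx":0,"dy":0,"dz":-0.8,"roll":0,"jaw":0},{"dx":0,"dy":0,"dz":-0.8,"roll":0,"jaw":0},{"dx":0,"dy":0,"dz":-0.8,"roll":0,"jaw":0},{"dx":0,"dy":0,"dz":-0.8,"roll":0,"jaw":0},{"dx":0,"dy":0,"dz":0,"roll":0,"jaw":0}]'; python3 go.py
```

```text
time: 12.4
tcp_pos: [0.4779, -0.0934, 0.0512]
eef_rot: [-0.076, 0.997, -0.001, 0.004]
contact_force: [0.5, -1.1, -0.9]
grip_width: 0.0203
finger_force: 59.1
t 12.4 tcp lift [-125.   -19.8   51.2] roll needed 0.0028 F [ 0.5 -1.1 -0.9]
time: 12.9
tcp_pos: [0.4744, -0.0942, 0.0914]
eef_rot: [-0.075, 0.997, -0.0, 0.002]
contact_force: [0.9, 0.1, -0.7]
grip_width: 0.0203
finger_force: 59.1
t 12.9 tcp lift [-128.6  -20.1   91.4] roll needed 0.001 F [ 0.9  0.1 -0.7]
```

Shaft is at about (-23, 113). Now sweep toward -y.

```bash
python3 -m jog '[{"dx":0,"dy":-0.8,"dz":-0.1,"roll":0,"jaw":0},{"dx":0,"dy":-0.8,"dz":-0.1,"roll":0,"jaw":0},{"dx":0,"dy":-0.8,"dz":-0.1,"roll":0,"jaw":0},{"dx":0,"dy":-0.8,"dz":0,"roll":0,"jaw":0},{"dx":0,"dy":-0.8,"dz":0,"roll":0,"jaw":0},{"dx":0,"dy":-0.8,"dz":0,"roll":0,"jaw":0},{"dx":0,"dy":0,"dz":0,"roll":0,"jaw":0},{"dx":0,"dy":0,"dz":0,"roll":0,"jaw":0},{"dx":0,"dy":0,"dz":0,"roll":0,"jaw":0}]'; python3 go.py
python3 - <<'E'
from fit import *
p=np.load('lift.npy')
im=save('top','tB').astype(int);r,g,b=im.transpose(2,0,1);m=(r>1.6*b)&(g>1.3*b)&(r>90);m[:145]=0;m[195:]=0;m[:,370:]&=True;m[:,:370]=0;m[:,440:]=0
v,u=np.nonzero(m);print('top yellow',len(u),u.mean(),v.mean(),u.min(),u.max())
for q in(.1,.5,1.88):
    print(q,[proj('top',world(p,(-20,-50+s*np.sin(.98-q),70+s*np.cos(.98-q)))).round(1) for s in(0,39,78)])
im=save('scene','sB').astype(int);r,g,b=im.transpose(2,0,1);m=(r>1.6*b)&(g>1.3*b)&(r>90);m[:200]=0;m[300:]=0;m[:,:350]=0;m[:,460:]=0
v,u=np.nonzero(m);print('scene yellow',len(u),u.mean(),v.mean(),u.min(),u.max())
for q in(.1,1.88):
    print(q,[proj('scene',world(p,(-20,-50+s*np.sin(.98-q),70+s*np.cos(.98-q)))).round(1) for s in(0,39,78)])
E
```

```text
time: 13.65
tcp_pos: [0.4805, -0.141, 0.0922]
eef_rot: [-0.076, 0.997, 0.0, -0.0]
contact_force: [0.0, 0.6, -0.6]
grip_width: 0.0206
finger_force: 59.1
t 13.65 tcp lift [-129.5  -67.2   92.2] roll needed 0.0015 F [ 0.   0.6 -0.6]
top yellow 195 408.825641025641 166.87692307692308 395 424
0.1 [array([399.5, 169.5]), array([390.2, 169.7]), array([380.5, 170. ])]
0.5 [array([399.5, 169.5]), array([395. , 168.6]), array([390.3, 167.7])]
1.88 [array([399.5, 169.5]), array([411.8, 166.7]), array([424.5, 163.8])]
scene yellow 124 408.53225806451616 251.2983870967742 396 420
0.1 [array([396.3, 252.4]), array([388.2, 239.7]), array([380. , 226.9])]
1.88 [array([396.3, 252.4]), array([407. , 252.5]), array([418.6, 252.6])]
```

Both views show the pawl lying on its rest (yellow ends at 424 in top and 420 in scene, matching q=1.88). Next I retract and check the joints before turning.

```bash
python3 -m jog '[{"dx":0,"dy":0,"dz":-0.8,"roll":0,"jaw":0},{"dx":1.5,"dy":0,"dz":0,"roll":0,"jaw":0},{"dx":2,"dy":0,"dz":0,"roll":0,"jaw":0},{"dx":2,"dy":0,"dz":0,"roll":0,"jaw":0},{"dx":0.5,"dy":0,"dz":0,"roll":0,"jaw":0},{"dx":0,"dy":0,"dz":0,"roll":0,"jaw":0}]'; python3 - <<'E'
from h import *
print(bot.observe()['joints'].round(2))
for n in('marker',(408,248)),('m2',(458,248)),('purple',(359,212)),('tape',(331,249)): print(n,onz('top',*n[1],.01).round(3))
E
```

```text
time: 14.25
tcp_pos: [0.4202, -0.1505, 0.1009]
eef_rot: [-0.075, 0.997, -0.0, -0.0]
contact_force: [0.4, 0.0, -0.6]
grip_width: 0.0201
finger_force: 59.1
[ 0.29  0.49  0.    2.12 -0.    0.53  2.02]
('marker', (408, 248)) [ 0.367 -0.14   0.01 ]
('m2', (458, 248)) [ 0.368 -0.284  0.01 ]
('purple', (359, 212)) [0.47  0.001 0.01 ]
('tape', (331, 249)) [0.362 0.082 0.01 ]
```

```bash
python3 -m jog '[{"dx":0,"dy":0,"dz":0,"roll":0.12,"jaw":0},{"dx":0,"dy":0,"dz":0,"roll":0.12,"jaw":0},{"dx":0,"dy":0,"dz":0,"roll":0.12,"jaw":0},{"dx":0,"dy":0,"dz":0,"roll":0.12,"jaw":0},{"dx":0,"dy":0,"dz":0,"roll":0.12,"jaw":0},{"dx":0,"dy":0,"dz":0,"roll":0.12,"jaw":0},{"dx":0,"dy":0,"dz":0,"roll":0.12,"jaw":0},{"dx":0,"dy":0,"dz":0,"roll":0.12,"jaw":0},{"dx":0,"dy":0,"dz":0,"roll":0.12,"jaw":0},{"dx":0,"dy":0,"dz":0,"roll":0.12,"jaw":0},{"dx":0,"dy":0,"dz":0,"roll":0,"jaw":0}]'
python3 -m jog '[{"dx":1.6,"dy":2.1,"dz":0,"roll":0,"jaw":0},{"dx":1.7,"dy":2.1,"dz":0,"roll":0,"jaw":0},{"dx":0,"dy":0,"dz":3,"roll":0,"jaw":0},{"dx":0,"dy":0,"dz":3,"roll":0,"jaw":0},{"dx":0,"dy":0,"dz":2.2,"roll":0,"jaw":0},{"dx":0,"dy":0,"dz":1.2,"roll":0,"jaw":0},{"dx":0,"dy":0,"dz":0.6,"roll":0,"jaw":0},{"dx":0,"dy":0,"dz":0,"roll":0,"jaw":0},{"dx":0,"dy":0,"dz":0,"roll":0,"jaw":0}]'
```

```text
time: 15.17
tcp_pos: [0.4236, -0.1498, 0.1007]
eef_rot: [0.501, 0.866, 0.0, 0.001]
contact_force: [0.8, -0.4, -0.5]
grip_width: 0.0206
finger_force: 59.1
time: 15.92
tcp_pos: [0.4423, -0.1008, 0.0007]
eef_rot: [0.5, 0.866, 0.0, 0.0]
contact_force: [0.0, 0.3, -0.7]
grip_width: 0.0202
finger_force: 59.1
```

```bash
python3 -m jog '[{"dx":0,"dy":0,"dz":0.5,"roll":0,"jaw":0},{"dx":0,"dy":0,"dz":0.3,"roll":0,"jaw":0},{"dx":0,"dy":0,"dz":0.2,"roll":0,"jaw":0},{"dx":0,"dy":0,"dz":0,"roll":0,"jaw":0}]'
python3 -m jog '[{"dx":0,"dy":0,"dz":0,"roll":0,"jaw":0.3},{"dx":0,"dy":0,"dz":0,"roll":0,"jaw":0.4},{"dx":0,"dy":0,"dz":0,"roll":0,"jaw":0.5},{"dx":0,"dy":0,"dz":0,"roll":0,"jaw":0.5},{"dx":0,"dy":0,"dz":0,"roll":0,"jaw":0.5},{"dx":0,"dy":0,"dz":-1,"roll":0,"jaw":0.5},{"dx":0,"dy":0,"dz":-2.5,"roll":0,"jaw":0.5},{"dx":0,"dy":0,"dz":-4,"roll":0,"jaw":0.5},{"dx":0,"dy":0,"dz":-4,"roll":0,"jaw":0.2},{"dx":0,"dy":0,"dz":-4,"roll":0,"jaw":0},{"dx":0,"dy":0,"dz":-4,"roll":0,"jaw":0},{"dx":0,"dy":0,"dz":-4,"roll":0,"jaw":0}]'
```

```text
time: 16.25
tcp_pos: [0.4414, -0.1008, -0.0096]
eef_rot: [0.501, 0.866, 0.0, 0.0]
contact_force: [-0.3, -0.2, 0.2]
grip_width: 0.0205
finger_force: 59.1
time: 17.25
tcp_pos: [0.4406, -0.1007, 0.2275]
eef_rot: [0.501, 0.866, -0.0, -0.0]
contact_force: [1.0, 0.0, 0.7]
grip_width: -0.0002
finger_force: 0.0
```

The driver is down and released. Next is the approach over the press pad.

```bash
python3 - <<'E'
from fit import *
p=np.load('lift.npy');g=world(p,(-12,27,270));s=bot.observe();Rt=R.from_quat(s['eef_rot']).as_matrix()
print(g.round(4),'cm',(Rt.T@(g-s['tcp_pos'])*100).round(2))
for c in('top','scene'):
    save(c,c+'D')
    for n in('screwdriver','grease_pot'):
        for m in bot.masks_of(c,n)[:3]:
            v,u=np.nonzero(m['pixels']);print(c,n,round(m['confidence'],2),np.round(m['box']),u.mean().round(1),v.mean().round(1))
    print('tip/end exp',proj(c,[.503,-.211,.012]).round(),proj(c,[.418,-.06,.012]).round())
E
```

```text
[ 0.5827 -0.0303  0.27  ] cm [-0.97 15.83 -4.26]
top screwdriver 0.76 [378. 220. 401. 233.] 391.4 224.7
top grease_pot 0.8 [336. 147. 363. 175.] 350.2 161.2
top grease_pot 0.64 [351. 203. 365. 223.] 359.1 211.7
top grease_pot 0.58 [323. 201. 334. 219.] 328.5 209.4
tip/end exp [432. 201.] [380. 230.]
scene screwdriver 0.83 [334. 283. 400. 310.] 354.5 293.8
scene grease_pot 0.71 [311. 230. 328. 246.] 318.4 238.8
scene grease_pot 0.62 [323. 250. 344. 269.] 334.4 259.7
tip/end exp [397. 310.] [332. 285.]
```

```bash
python3 -m jog '[{"dx":0,"dy":0,"dz":-2.2,"roll":0,"jaw":0},{"dx":0,"dy":0,"dz":-2.1,"roll":0,"jaw":0},{"dx":-0.2,"dy":3.2,"dz":0,"roll":0,"jaw":0},{"dx":-0.2,"dy":3.2,"dz":0,"roll":0,"jaw":0},{"dx":-0.2,"dy":3.2,"dz":0,"roll":0,"jaw":0},{"dx":-0.2,"dy":3.2,"dz":0,"roll":0,"jaw":0},{"dx":-0.2,"dy":3.0,"dz":0,"roll":0,"jaw":0},{"dx":0,"dy":0,"dz":0,"roll":0,"jaw":0},{"dx":0,"dy":0,"dz":0,"roll":0,"jaw":0}]'; python3 go.py -12 27 200
python3 -m jog '[{"dx":0,"dy":0,"dz":1.5,"roll":0,"jaw":0},{"dx":0,"dy":0,"dz":1.5,"roll":0,"jaw":0},{"dx":0,"dy":0,"dz":1,"roll":0,"jaw":0},{"dx":0,"dy":0,"dz":0,"roll":0,"jaw":0}]'; python3 go.py -12 27 200
```

```text
time: 18.3
tcp_pos: [0.5831, -0.0294, 0.2651]
eef_rot: [0.5, 0.866, -0.002, -0.002]
contact_force: [0.3, -0.4, -0.9]
grip_width: -0.0004
finger_force: 0.0
t 18.3 tcp lift [-11.4  27.8 265.1] roll needed -1.1962 F [ 0.3 -0.4 -0.9]
cm dx,dy,dz [ 0.06 -0.08  6.51]
time: 18.63
tcp_pos: [0.5803, -0.0313, 0.2253]
eef_rot: [0.501, 0.865, -0.002, -0.003]
contact_force: [-0.3, -0.0, -1.2]
grip_width: 0.0003
finger_force: 0.0
t 18.6333 tcp lift [-14.5  26.4 225.3] roll needed -1.2005 F [-0.3 -0.  -1.2]
cm dx,dy,dz [-0.25  0.06  2.53]
```

```bash
python3 -m jog '[{"dx":-0.1,"dy":0.2,"dz":0.5,"roll":0,"jaw":0},{"dx":0,"dy":0,"dz":0.5,"roll":0,"jaw":0},{"dx":0,"dy":0,"dz":0.5,"roll":0,"jaw":0},{"dx":0,"dy":0,"dz":0.4,"roll":0,"jaw":0},{"dx":0,"dy":0,"dz":0.4,"roll":0,"jaw":0},{"dx":0,"dy":0,"dz":0.4,"roll":0,"jaw":0}]'; python3 go.py -12 27 132
```

```text
time: 19.13
tcp_pos: [0.5856, -0.0307, 0.2021]
eef_rot: [0.501, 0.866, 0.0, 0.0]
contact_force: [-1.5, 0.5, 5.2]
grip_width: -0.0001
finger_force: 2.7
t 19.1333 tcp lift [ -9.2  26.2 202.1] roll needed -1.1987 F [-1.5  0.5  5.2]
cm dx,dy,dz [0.28 0.08 7.01]
```

```bash
python3 -m jog '[{"dx":0,"dy":0,"dz":0.5,"roll":0,"jaw":0},{"dx":0,"dy":0,"dz":0.5,"roll":0,"jaw":0},{"dx":0,"dy":0,"dz":0.5,"roll":0,"jaw":0},{"dx":0,"dy":0,"dz":0.5,"roll":0,"jaw":0},{"dx":0,"dy":0,"dz":0.5,"roll":0,"jaw":0},{"dx":0,"dy":0,"dz":0.5,"roll":0,"jaw":0}]'; python3 -m jog '[{"dx":0,"dy":0,"dz":0.5,"roll":0,"jaw":0},{"dx":0,"dy":0,"dz":0.5,"roll":0,"jaw":0},{"dx":0,"dy":0,"dz":0.5,"roll":0,"jaw":0},{"dx":0,"dy":0,"dz":0.5,"roll":0,"jaw":0},{"dx":0,"dy":0,"dz":0.4,"roll":0,"jaw":0},{"dx":0,"dy":0,"dz":0,"roll":0,"jaw":0}]'; python3 go.py -12 27 132
```

```text
time: 19.63
tcp_pos: [0.5856, -0.0307, 0.1722]
eef_rot: [0.501, 0.866, 0.0, 0.0]
contact_force: [-0.8, 0.3, 5.6]
grip_width: -0.0003
finger_force: 2.8
time: 20.13
tcp_pos: [0.5856, -0.0306, 0.1473]
eef_rot: [0.501, 0.866, 0.0, 0.0]
contact_force: [0.3, -0.6, -0.2]
grip_width: -0.0002
finger_force: 0.0
t 20.1333 tcp lift [ -9.2  26.2 147.3] roll needed -1.1987 F [ 0.3 -0.6 -0.2]
cm dx,dy,dz [0.28 0.08 1.53]
```

```bash
python3 -m jog '[{"dx":0,"dy":0,"dz":0.3,"roll":0,"jaw":0},{"dx":0,"dy":0,"dz":0.3,"roll":0,"jaw":0},{"dx":0,"dy":0,"dz":0.3,"roll":0,"jaw":0}]'; python3 -m jog '[{"dx":0,"dy":0,"dz":0.2,"roll":0,"jaw":0},{"dx":0,"dy":0,"dz":0.2,"roll":0,"jaw":0}]';python3 -m jog '[{"dx":0,"dy":0,"dz":0.1,"roll":0,"jaw":0},{"dx":0,"dy":0,"dz":0.1,"roll":0,"jaw":0}]'
```

```text
time: 20.38
tcp_pos: [0.5857, -0.0306, 0.139]
eef_rot: [0.501, 0.866, 0.0, 0.0]
contact_force: [-1.4, 0.1, 5.0]
grip_width: -0.0001
finger_force: 2.6
time: 20.55
tcp_pos: [0.5857, -0.0307, 0.1348]
eef_rot: [0.501, 0.866, 0.0, 0.0]
contact_force: [-1.2, 0.9, 5.1]
grip_width: 0.0004
finger_force: 2.5
time: 20.72
tcp_pos: [0.5857, -0.0307, 0.1325]
eef_rot: [0.501, 0.866, 0.0, 0.0]
contact_force: [-1.7, 0.2, 4.9]
grip_width: -0.0
finger_force: 2.4
```

```bash
python3 -m jog '[{"dx":0,"dy":0,"dz":0.1,"roll":0,"jaw":0},{"dx":0,"dy":0,"dz":0.1,"roll":0,"jaw":0}]'; python3 -m jog '[{"dx":0,"dy":0,"dz":0.1,"roll":0,"jaw":0},{"dx":0,"dy":0,"dz":0.1,"roll":0,"jaw":0}]';python3 -m jog '[{"dx":0,"dy":0,"dz":0.1,"roll":0,"jaw":0},{"dx":0,"dy":0,"dz":0.1,"roll":0,"jaw":0}]'
```

```text
time: 20.88
tcp_pos: [0.5857, -0.0306, 0.1321]
eef_rot: [0.501, 0.866, 0.0, 0.0]
contact_force: [-5.1, 1.4, 19.0]
grip_width: 0.0002
finger_force: 9.4
time: 21.05
tcp_pos: [0.5858, -0.0306, 0.132]
eef_rot: [0.501, 0.866, 0.001, 0.0]
contact_force: [-9.1, 2.6, 27.8]
grip_width: -0.0001
finger_force: 14.2
time: 21.22
tcp_pos: [0.5858, -0.0306, 0.1319]
eef_rot: [0.501, 0.866, 0.002, 0.0]
contact_force: [-11.7, 2.2, 38.2]
grip_width: 0.0001
finger_force: 18.9
```

Firm stop at TCP 0.132, as predicted for fully down. I'll lift off and verify before handing in.

```bash
python3 -m jog '[{"dx":0,"dy":0,"dz":-0.6,"roll":0,"jaw":0},{"dx":0,"dy":0,"dz":-2,"roll":0,"jaw":0},{"dx":0,"dy":0,"dz":-4,"roll":0,"jaw":0},{"dx":0,"dy":0,"dz":-4,"roll":0,"jaw":0},{"dx":0,"dy":-4,"dz":0,"roll":0,"jaw":0},{"dx":0,"dy":-4,"dz":0,"roll":0,"jaw":0},{"dx":0,"dy":-4,"dz":0,"roll":0,"jaw":0},{"dx":0,"dy":-4,"dz":0,"roll":0,"jaw":0},{"dx":0,"dy":0,"dz":0,"roll":0,"jaw":0}]'
python3 - <<'E'
from fit import *
p=np.load('lift.npy');pr=[];
for c in('top','scene'):
    im=save(c,c+'E').astype(int);r,g,b=im.transpose(2,0,1);m=(r>1.6*b)&(g>1.3*b)&(r>90);m[:145]=0;m[300:]=0;m[:,:380]=0;m[:,430:]=0
    v,u=np.nonzero(m);print(c,'yellow',len(u),u.mean().round(1),v.mean().round(1),'exp',proj(c,world(p,(-20,-81,95))).round(1))
    print(' exp pot mid down',proj(c,world(p,(-5,95,165))).round(1),'pad down',proj(c,world(p,(-10,30,147))).round(1),'pad up',proj(c,world(p,(-10,30,219))).round(1))
    for n in('screwdriver','grease_pot','press_pad'):
        for q in bot.masks_of(c,n)[:2]:
            v,u=np.nonzero(q['pixels']);print(' ',n,round(q['confidence'],2),np.round(q['box']),u.mean().round(1),v.mean().round(1))
    d=im.sum(2);x,y=np.int32(proj(c,world(p,(-10,30,147))));w=d[y-14:y+15,x-14:x+15]<200;v,u=np.nonzero(w);print(' dark pad',len(u),(u.mean()+x-14).round(1),(v.mean()+y-14).round(1))
E
```

```text
time: 21.97
tcp_pos: [0.4386, -0.1151, 0.2318]
eef_rot: [0.505, 0.863, -0.002, -0.003]
contact_force: [-0.8, 0.1, -0.5]
grip_width: -0.0003
finger_force: 0.0
top yellow 222 409.2 169.1 exp [412.  166.6]
 exp pot mid down [349.8 166.5] pad down [373.8 165.9] pad up [376.9 161.5]
  screwdriver 0.72 [383. 215. 407. 235.] 394.2 223.2
  grease_pot 0.72 [335. 152. 360. 178.] 347.2 166.8
  grease_pot 0.59 [352. 205. 367. 224.] 358.9 212.2
  press_pad 0.98 [332. 146. 389. 183.] 364.6 167.1
 dark pad 47 373.3 165.5
scene yellow 162 406.2 251.4 exp [407.2 252.4]
 exp pot mid down [360.6 195.8] pad down [377.5 213.5] pad up [379.9 191.8]
  screwdriver 0.77 [333. 283. 400. 312.] 354.9 293.8
  grease_pot 0.71 [324. 249. 342. 267.] 334.7 259.0
  grease_pot 0.57 [310. 228. 326. 248.] 318.2 239.2
  press_pad 0.57 [341. 199. 399. 255.] 376.6 222.1
 dark pad 14 384.1 203.7
```

Top view agrees: pad at (373,165.5) means the platform is down, the pot is at (347,167) as expected, the pawl is on its rest, and the driver lies clear.

```bash
python3 -m jog '[{"dx":0,"dy":0,"dz":0,"roll":0,"jaw":0},{"dx":0,"dy":0,"dz":0,"roll":0,"jaw":0}]' | head -1; python3 -c "
from bench import bot
print(bot.close_job())"
```

```text
time: 22.53
the job is handed in; nothing more can be done
None
```

The job is handed in at about 22.5 s, with no verdict returned: my last measurements showed the pawl on its rest, the platform down against its stops, the pot on the platform and the screwdriver lying clear of the lift; I did not re-measure the bystanders.

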